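# Click the griddle's heat wheel to the index post and start it

## Robot

A 6-joint arm with a two-finger parallel gripper is mounted at the origin on the work surface. World frame = base frame: x ahead of the robot, y to its left, z up, the work surface at z = 0. Lengths are in mm, angles in rad, forces in N, time in s.
With the tool pointing down it reaches from about 350 to 975 mm from the base axis. Payload 7.1 kg.
Tool frame: the origin (TCP) lies midway between the tips of the shut fingers; the grasp point (between the pads) lies ctrl.grip_point_offset behind it (ctrl.grip_point_offset is the distance from the TCP to the grasp point, in mm); z points along the fingers, y is the line along which they close (so a half turn about z gives the same grasp; the last joint's range is limited). The gripper opens to 88 mm and grips with 3 to 60 N. Pads are 20 mm wide; open, the fingers measure 115 mm over their backs; the gripper's body (75 mm by 178 mm) begins 61 mm behind the grasp point.
Start: joints at [-1.166, 0.423, 1.63, -0, 1.089, -0.019], TCP at [257.032, -569.684, 222.675] pointing down, gripper open.
Joint ranges: [-3, 3], [-0.9, 2.11], [0.09, 2.58], [-1.31, 4.45], [0.11, 2.69], [-2.54, 2.54]. Speed limits (rad/s): [2.39, 2.39, 3.01, 3.14, 3.14, 3.14].

## Interface

Orientations are given as a rotation vector (axis times angle).
In Python, from workcell import ctrl, get_image, close_job, finder gives the robot as it stands.
- The arm moves only by the tool servo_tool, never from a script. Its argument "deltas" is a list of rows, each a list of 2 entries, a list of its own where there are three numbers: the shift along the tool's x, y, z in mm, then the turn, a rotation vector about the tool's x, y, z in rad. A call has 1 to 5 rows; each row is the pose to reach, as a shift and turn from the pose commanded when the call began, along the tool's axes at that moment; what a row does not reach only later rows make up. A row lasts 1/12 s, in which the tool goes at most 41.7 mm and 7.16 degrees, less where a joint would pass 70% of its speed; a pose out of reach is approached as far as the arm can. A call with a gripper value outside its range is refused whole. "grip" is the closure, from -1 (fully open) to 1 (shut), so that 0 is half open, set as the call begins (left out, the last holds). The fingers move at their own pace and stop on an object; the grip force is fixed at half the most. Time passes only in rows, so rows that repeat a pose let the fingers close. It gives the time, the measured TCP pose, the force, the opening and the grip force at its end, in the units of the state.
- ctrl.get_obs(): the state, without advancing time (a new reading comes with each control period).
- get_image(name): name is "scene" or "side" or "wrist"; returns a dict with "frame" (384x512x3 uint8, blue, green, red), "depth" (384x512 float32, mm along the optical axis (not along the pixel's ray), 0 where there is no reading), "K" (3x3 intrinsics, pixels), "pose" (4x4, takes a point from camera to world coordinates). Camera axes: x right, y down, z forward; pixel columns grow to the right and rows downward; lengths in mm; the calibration is good to about 2 mm. The wrist camera is an equidistant fisheye: a pixel r from the principal point sees the ray r / f radians off the axis. A picture is of the moment at which its call begins.
- close_job(): hands the job in; it is judged then, once.
Trained networks look in a picture, given as the dict that the camera call returned (one of the last four; its "shot" number tells which), for a name from the list of things; names that differ only in an ending like _2 or _b are one class to them, and where a whole thing is asked for, a point or a joint stands for the part that bears it (a point fixed in the world has none). Each returns a list of dicts, best first, with "score" (0 to 1); they miss things now and then, are a little off and sometimes report something else, mostly with a low value. They report only what shows in the picture. A call takes as long as a camera call.
- finder.search_frame(query, picture): "rect" ([centre column, centre row, width, height] as shares, 0 to 1, of the picture: columns of its width, rows of its height, round what is visible of it).
- finder.silhouettes(query, picture): "mask" (384x512 bool, what is visible of it) and "rect" ([centre column, centre row, width, height] as shares, 0 to 1, of the picture: columns of its width, rows of its height, round what is visible of it).
The state is a dict: "t": time; "qpos": joint angles; "qvel": joint speeds; "joint_torque": joint torques, N m; "ee_pos": TCP position; "orientation": TCP orientation; "ft_force": force on the tool from outside, world axes, zero at the start; "moment": the same for the moment, N m; "width": finger opening in mm; "grasp_force": force on a finger pad.
Only numpy, scipy, OpenCV 4.12 (cv2) and the standard library are available. Lean on these libraries where they do the work, as an engineer would, in place of code of your own. Each camera call takes 0.05 s, during which the arm holds its last target. There are 200 camera calls.

## Task

Set the electric griddle's heat: with a fingertip, flick the edge of the six-armed wheel on its control box clockwise (seen from above), click by click, until its one long arm points at the small upright index post behind it, and not a click past it. Then press the round start button beside the wheel all the way down and let it come back up. Nothing is to be gripped or lifted, and everything else stays where it stands; finish with the hand clear.

Things in the scene. Friction and masses are not known exactly. Their poses are not given: they have to be found in the camera images.
- griddle: Electric griddle, fixed to the counter. Origin on the counter under its control box; +x points from the control box to the hot plate (away from the robot), +y left, z up. Black control box: x -45 to 55 mm, y -110 to 110 mm, flat top 55 mm above the counter. Hot plate unit: x 55 to 325 mm, y -210 to 210 mm, rim 77 mm high.
- wheel_axis (a point): On the vertical axis of the white heat wheel, 68 mm above the counter, half-way up its arms; x -30, y +50 mm in the griddle's frame. Hub radius 18 mm, top 80 mm above the counter. Six upright flat arms 60 degrees apart, 6 mm thick, 58 to 78 mm above the counter: five reach 46 mm from the axis, the long one (4 mm steel ridge on top) 58 mm.
- gap_right (a point): Fixed point 46 mm from the wheel's axis, 68 mm above the counter, 210 degrees from the griddle's +x: at every click the middle of the gap between two arms, front right. The fronts of the arms overhang the control box, so a fingertip can go down here. Pushing from here to gap_left round the front turns the wheel one click clockwise.
- gap_left (a point): The same for the next gap, 150 degrees from the griddle's +x, front left. At every click one arm lies midway between gap_right and gap_left, pointing along the griddle's -x.
- heat_wheel (a joint): Turn of the wheel in rad, growing clockwise seen from above; 0 when the long arm points at the index post. A spring click every 60 degrees (1.047 rad): left alone it springs to the nearest multiple; about 2 N at an arm snaps it over. It starts 2, 3 or 4 clicks short of the post (about -2.09, -3.14 or -4.19). End stops at -4.62 and 1.40.
- long_arm_tip (a point): Top edge at the tip of the wheel's long arm, 58 mm from the axis, 78 mm above the counter; it turns with the wheel.
- index_post (a point): Centre of the top of the fixed white index post on the control box, 71 mm from the wheel's axis along the griddle's +x; 14 by 8 mm, top 87 mm above the counter.
- start_button_top (a point): Centre of the top face of the round grey start button (radius 16 mm, 77 mm above the counter) in its steel housing on the control box, in the griddle's frame at x 0, y -60 mm. It is pressed straight down.
- start_button (a joint): Travel of the start button in m: 0 up, 0.006 fully down (about 5 N); it springs back when let go.
- jar_a: Loose empty glass jar, radius 24 mm, 95 mm tall, standing just left (+y) of the control box. Origin at the centre of its underside.
- jar_b: Another such jar, standing on the counter to the left. Origin at the centre of its underside.
- sugar_bowl: Loose white ceramic sugar bowl with its lid on, radius 40 mm, 88 mm tall, just right (-y) of the control box. Origin at the centre of its underside.
- pancake_ring: Loose steel pancake ring, outer radius 45 mm, 22 mm tall, lying on the hot plate. Origin at the centre of its underside.
- turner: Loose yellow turner, 280 mm long, 20 mm high, lying on the counter in front of the griddle. Origin on its underside at mid-length.
- trivet: Loose slatted wooden trivet, 160 by 150 mm, 18 mm thick, on the counter to the right. Origin at the centre of its underside.

How it is judged (in metres and radians):
On the way, in this order (a step that is already met when the one before it is completed fails the run):
1. the wheel's long arm has been clicked round to the index post (value of joint heat_wheel between -0.25 and 0.25 rad), for 0.2 s.
2. then the start button is pressed all the way down (all of step 1 and value of joint start_button above 0.0048 m), for 0.05 s.
At the end, for the whole second after the job is handed in: The wheel rests at the click where its long arm points at the index post (within 0.15 rad), the start button has come back up (within 1.2 mm), and every loose thing is within 20 mm of where it stood (value of joint heat_wheel between -0.15 and 0.15 rad and value of joint start_button below 0.0012 m and distance of each of jar_a, jar_b, sugar_bowl, pancake_ring, turner, trivet from where it was at the start of the episode below 0.02 m); the robot touches nothing.
It fails at once if the wheel is turned past the index post (more than half a click) (value of joint heat_wheel above 0.6 rad).
It fails at once if the start button is pressed while the long arm is not at the index post (value of joint start_button above 0.003 m and not (value of joint heat_wheel between -0.35 and 0.35 rad)).
It fails at once if the wheel is forced or pinched (over 20 N) (contact force between the fingers and heat_wheel above 20 N).
It fails at once if a loose thing is lifted, carried or knocked away (over 20 mm) (distance of any of jar_a, jar_b, sugar_bowl, pancake_ring, turner, trivet from where it was at the start of the episode above 0.02 m).
It also fails if it takes over 64 s, if anything falls off the work surface, if the arm or the gripper's body presses on something with over 40 N, if the wrist force passes 120 N, or if a joint passes its speed limit or range.

## Working session

There is one attempt and no reset: what is moved stays moved. The work goes in short steps, Python scripts to look and compute and a tool call to move; the robot and the scene stay as the last step left them, time stands still between calls to the robot, and variables do not carry over. Pictures are saved under pics/ and viewed, at most 10 in all, crops included, and the job is handed in when it is done.

Besides the shell and the picture viewer there is one more tool, called after "Emit:" by a JSON object that holds its "fn" and its "kwargs", one argument or row to a line. servo_tool: Moves the arm, as the interface text tells. Its arguments: {"type":"object","properties":{"deltas":{"type":"array","items":{"type":"array"}},"grip":{"type":"number"}},"required":["deltas"]}

```bash
mkdir -p pics; cat > h.py <<'E'
import numpy as np,cv2
from workcell import ctrl,get_image,close_job,finder
from scipy.spatial.transform import Rotation as R
def world(p,u,v):
    u=np.asarray(u);v=np.asarray(v);d=p["depth"][v,u];K=p["K"]
    c=np.stack([(u-K[0,2])/K[0,0]*d,(v-K[1,2])/K[1,1]*d,d,np.ones_like(d)],-1)
    return (c@p["pose"].T)[...,:3],d
def proj(p,w):
    c=np.linalg.inv(p["pose"])@np.append(w,1);return (p["K"]@(c[:3]/c[2]))[:2]
E
python3 - <<'E'
from h import *
for n in("scene","side"):
    p=get_image(n);cv2.imwrite(f"pics/{n}1.png",p["frame"]);print(n,p["pose"].round(2).tolist(),p["K"].tolist())
    np.savez(f"{n}1.npz",**{k:p[k] for k in("frame","depth","K","pose")})
    for q in("griddle","heat_wheel","long_arm_tip","start_button","index_post","jar_a","sugar_bowl","turner","trivet","pancake_ring"):
        for r in finder.silhouettes(q,p)[:2]:
            v,u=np.nonzero(r["mask"]);
            if len(u)==0: continue
            w,d=world(p,u,v);w=w[d>0]
            if len(w): print(q,round(r["score"],2),(np.array(r["rect"])*[512,384,512,384]).round(),"med",np.median(w,0).round(),"lo",np.percentile(w,2,0).round(),"hi",np.percentile(w,98,0).round())
o=ctrl.get_obs();print(o["ee_pos"],o["orientation"],o["t"],ctrl.grip_point_offset, o["width"])
E
```

```text
scene [[-0.22, 0.84, -0.49, 1348.25], [0.98, 0.19, -0.1, 200.09], [0.01, -0.5, -0.86, 1546.74], [0.0, 0.0, 0.0, 1.0]] [[467.03383444186494, 0.0, 254.10812672915353], [0.0, 467.03383444186494, 192.94480956342167], [0.0, 0.0, 1.0]]
griddle 0.6 [245. 259. 151. 114.] med [774.  66.  68.] lo [ 561. -160.   49.] hi [917. 271.  81.]
heat_wheel 0.67 [274. 210.  21.  16.] med [566. 108.  77.] lo [508.  74.   5.] hi [587. 139.  87.]
long_arm_tip 0.82 [274. 213.  21.  23.] med [566. 112.  74.] lo [498.  70.  -2.] hi [604. 149.  86.]
start_button 0.55 [243. 211.  15.   8.] med [595.   3.  77.] lo [580. -10.  71.] hi [608.  17.  82.]
start_button 0.17 [246. 260. 143. 111.] med [775.  65.  68.] lo [ 561. -144.   51.] hi [917. 268.  80.]
index_post 0.85 [245. 260. 142. 121.] med [776.  66.  68.] lo [ 560. -143.   51.] hi [917. 270.  81.]
jar_a 0.67 [307. 225.  17.  18.] med [592. 240.  61.] lo [554. 218.   7.] hi [602. 262.  97.]
jar_a 0.62 [364. 193.  19.  21.] med [415. 429.  63.] lo [341. 406.   0.] hi [425. 463.  97.]
sugar_bowl 0.6 [208. 207.  20.  24.] med [ 590. -130.   63.] lo [ 541. -166. 
[... 1483 characters left out ...]
  30.] med [398. 441.  60.] lo [378. 375.  -1.] hi [420. 452.  95.]
sugar_bowl 0.6 [252. 164.  24.  22.] med [ 571. -118.   56.] lo [ 538. -181.   -1.] hi [611. -98.  85.]
turner 0.65 [283. 222.  26.  65.] med [383. 132.   4.] lo [346. -67.  -4.] hi [406. 193.  23.]
trivet 0.75 [333. 141.  48.  35.] med [ 317. -400.   16.] lo [ 241. -476.    2.] hi [ 396. -324.   23.]
trivet 0.52 [191. 197.  25.  19.] med [721. 123.  79.] lo [675.  79.  65.] hi [763. 169.  92.]
pancake_ring 0.6 [191. 197.  26.  21.] med [721. 112.  79.] lo [675.  62.  64.] hi [763. 169.  91.]
[ 257.02205792 -569.67125175  222.66329147] [-3.07128867e+00 -6.60673641e-01  1.55502462e-05] 1.1 18.700000000000003 87.79280701026796
```

```bash
python3 - <<'E'
from h import *
ims=[]
for n in("scene","side"):
    p=dict(np.load(f"{n}1.npz"))
    v,u=np.mgrid[0:384,0:512];w,d=world(p,u.ravel(),v.ravel())
    m=(d>0)&(w[:,2]>58)&(w[:,2]<90)&(w[:,0]>630)&(w[:,0]<960)&(abs(w[:,1]-60)<240)
    r=cv2.minAreaRect(w[m][:,:2].astype(np.float32));print(n,r)
    m=(d>0)&(w[:,2]>70)&(w[:,2]<81)&(abs(w[:,0]-595)<25)&(abs(w[:,1]-4)<25)
    print("btn",w[m].mean(0),m.sum())
    m=(d>0)&(w[:,2]>60)&(w[:,2]<95)&(abs(w[:,0]-565)<75)&(abs(w[:,1]-112)<70)
    q=w[m]; print("wheel",q.mean(0),m.sum())
    # topdown
    c=(260,205) if n=="scene" else (230,205)
    ims.append(cv2.resize(p["frame"][c[1]-50:c[1]+50,c[0]-65:c[0]+65],(780,600),interpolation=cv2.INTER_CUBIC)[:, :])
cv2.imwrite("pics/c1.png",cv2.resize(np.vstack([ims[0],ims[1]]),(780//2*1,600)));cv2.imwrite("pics/c_scene.png",ims[0])
E
```

```text
scene ((788.165283203125, 61.50776672363281), (315.3606872558594, 476.832275390625), 0.03815237805247307)
btn [595.46943415   4.66862388  74.79636508] 60
wheel [573.5277007  110.95763534  73.32492034] 287
side ((780.6091918945312, 61.439239501953125), (476.1839904785156, 302.1525573730469), 89.2581787109375)
btn [592.70658859   5.8860314   74.75311543] 54
wheel [568.55771852 113.55008159  73.74160797] 295
```

View pics/c_scene.png

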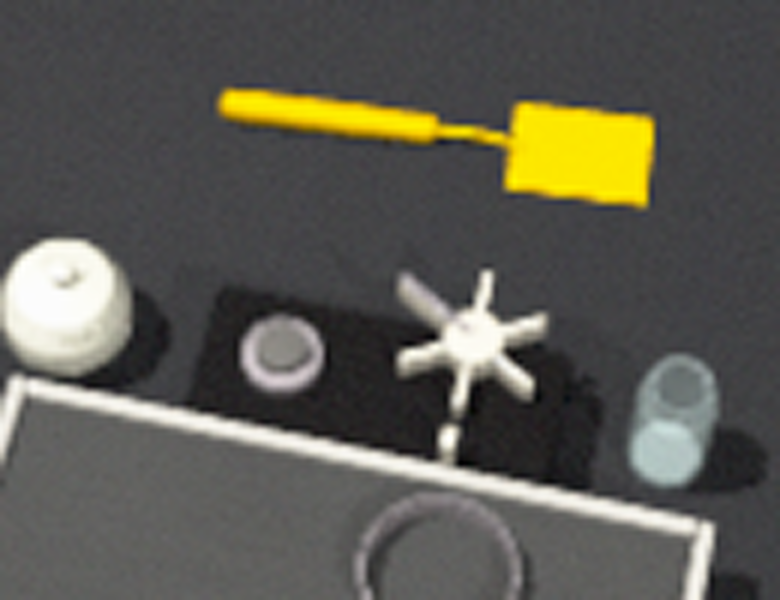

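The crop shows the hub at (475,335), the post at (449,443) and the grey-ridged long arm at the upper left, (410,285). Clockwise from there to the post is 4 arms, so 4 clicks. I'll swing the hand over the wheel, turning the tool square to the world.

```bash
cat >> h.py <<'E'
def delta(target,yaw=0.0,o=None):
    o=o or ctrl.get_obs();A=R.from_rotvec(o["orientation"]);T=R.from_euler("z",yaw)*R.from_rotvec([np.pi,0,0])
    print("t",round(o["t"],2),"pos",np.round(o["ee_pos"],1),"F",np.round(o["ft_force"],1),"shift",A.inv().apply(np.array(target)-o["ee_pos"]).round(1),"turn",(A.inv()*T).as_rotvec().round(4))
E
python3 -c "
from h import *
delta([500,60,250])"
```

```text
t 1.1 pos [ 257.  -569.7  222.7] F [ 0.1 -0.8 -0.9] shift [ 480.4 -474.1  -27.3] turn [-0.      0.      0.4238]
```

Emit:
{"fn": "servo_tool", "kwargs": {
  "deltas": [
    [[30,-30,-6],[0,0,0.106]],
    [[60,-60,-12],[0,0,0.212]],
    [[90,-90,-18],[0,0,0.318]],
    [[120,-120,-27],[0,0,0.4238]],
    [[140,-140,-27],[0,0,0.4238]]
  ],
  "grip": 1
}}

```text
t: 1.52
ee_pos: [327.8, -382.6, 250.8]
orientation: [3.141, -0.009, 0.002]
ft_force: [0.9, -0.7, 0.6]
width: 58.1
grasp_force: 0.0
```

```bash
python3 -c "
from h import *
delta([500,60,250])"
```

```text
t 1.52 pos [ 327.8 -382.6  250.8] F [ 0.9 -0.7  0.6] shift [ 169.7 -443.6    0.6] turn [ 0.0009 -0.0012 -0.0057]
```

Emit:
{"fn": "servo_tool", "kwargs": {
  "deltas": [
    [[14,-37,0],[0,0,0]],
    [[28,-74,0],[0,0,0]],
    [[42,-111,0],[0,0,0]],
    [[56,-148,0],[0,0,0]],
    [[70,-185,0],[0,0,0]]
  ]
}}

```text
t: 1.93
ee_pos: [397.4, -197.8, 250.0]
orientation: [3.141, -0.001, 0.001]
ft_force: [0.5, -0.7, 0.0]
width: 24.3
grasp_force: 0.0
```

Emit:
{"fn": "servo_tool", "kwargs": {
  "deltas": [
    [[14,-37,0],[0,0,0]],
    [[28,-74,0],[0,0,0]],
    [[42,-111,0],[0,0,0]],
    [[56,-148,0],[0,0,0]],
    [[70,-185,0],[0,0,0]]
  ]
}}

```text
t: 2.35
ee_pos: [467.5, -12.5, 250.0]
orientation: [3.141, 0.0, 0.001]
ft_force: [1.3, -1.0, -0.5]
width: 0.6
grasp_force: 0.0
```

Emit:
{"fn": "servo_tool", "kwargs": {
  "deltas": [
    [[10,-30,0],[0,0,0]],
    [[20,-60,0],[0,0,0]],
    [[20,-65,0],[0,0,0]],
    [[20,-65,0],[0,0,0]]
  ]
}}

```text
t: 2.68
ee_pos: [487.2, 52.1, 249.6]
orientation: [-3.142, -0.005, 0.0]
ft_force: [-0.0, 0.3, 0.5]
width: 0.4
grasp_force: 0.0
```

```bash
python3 - <<'E'
from h import *
delta([500,60,250])
p=get_image("wrist");cv2.imwrite("pics/w1.png",p["frame"]);print(p["pose"].round(3).tolist(),p["K"].tolist())
np.savez("w1.npz",**{k:p[k] for k in("frame","depth","K","pose")})
for q in("heat_wheel","start_button","index_post"):
    for r in finder.silhouettes(q,p)[:2]: print(q,round(r["score"],2),(np.array(r["rect"])*[512,384,512,384]).round())
E
```

```text
t 2.68 pos [487.2  52.1 249.6] F [-0.   0.3  0.5] shift [12.8 -7.9 -0.4] turn [-0.0001  0.0001  0.0032]
[[0.003, -0.968, -0.252, 554.527], [-1.0, -0.003, -0.001, 53.402], [0.001, 0.252, -0.968, 411.807], [0.0, 0.0, 0.0, 1.0]] [[297.3186396354542, 0.0, 259.514322378104], [0.0, 297.3186396354542, 190.01830812937936], [0.0, 0.0, 1.0]]
heat_wheel 0.57 [210. 107.  80.  83.]
heat_wheel 0.33 [303.  83.  24.  26.]
start_button 0.83 [304.  83.  27.  26.]
start_button 0.19 [491. 231.  32.  38.]
index_post 0.57 [254.  74. 352. 148.]
```

View pics/w1.png

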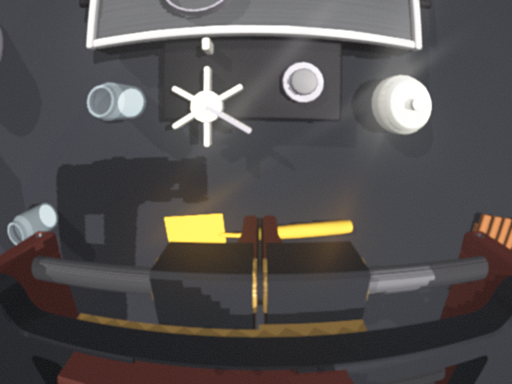

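The wrist view shows the hub at (207,106), the long arm tip at (250,131) at the front right, the post at (207,42) and the button at (303,82). That confirms 4 clicks. Next I get precise positions from the known heights.

```bash
python3 - <<'E'
from h import *
p=dict(np.load("w1.npz"));K=p["K"];P=p["pose"];f=p["frame"]
def fish(u,v,z):
    x=np.array([u-K[0,2],v-K[1,2]]);r=np.hypot(*x);th=r/K[0,0]
    d=P[:3,:3]@np.append(x/r*np.sin(th),np.cos(th));return P[:3,3]+d*(z-P[2,3])/d[2]
for n,u,v,z in[("hub",207,106,80),("post",207.5,41,87),("btn",303,81.5,77),("longtip",250,131,80),("arm-x",207,146,78),("arm+x",207,68,78),("ul",174,89,78),("ur",242,87,78),("ll",174,127,78),("boxR",340,119,55),("boxL",165,119,55)]: print(n,fish(u,v,z).round(1))
# white blobs refinement: hub via mean of wheel mask pixels
g=cv2.cvtColor(f,cv2.COLOR_BGR2GRAY)[60:155,165:260];m=(g>130).astype(np.uint8)
big=cv2.resize(f[20:160,150:350],(800,560),interpolation=cv2.INTER_CUBIC);cv2.imwrite("pics/w1c.png",big)
E
```

```text
hub [564.6 111.7  80. ]
post [637.8 110.2  87. ]
btn [592.6   4.8  77. ]
longtip [535.9  63.7  80. ]
arm-x [519.2 112.8  78. ]
arm+x [608.2 112.   78. ]
ul [585.9 150.4  78. ]
ur [585.4  72.7  78. ]
ll [542.  151.2  78. ]
boxR [551.3 -44.8  55. ]
boxL [551.5 169.3  55. ]
```

View pics/w1c.png

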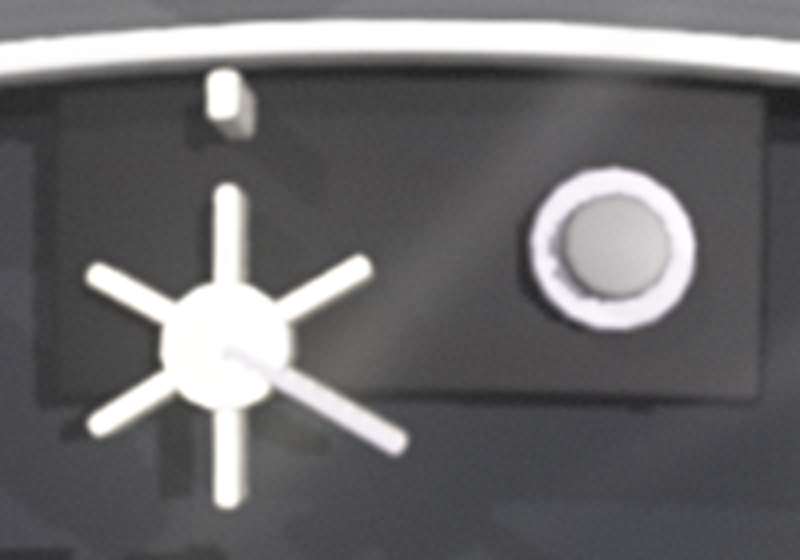

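Emit:
{"fn": "servo_tool", "kwargs": {
  "deltas": [
    [[17,-19,20],[0,0,0]],
    [[34,-38,50],[0,0,0]],
    [[34,-38,85],[0,0,0]],
    [[34,-38,120],[0,0,0]],
    [[34,-38,145],[0,0,0]]
  ]
}}

```text
t: 3.3
ee_pos: [520.0, 87.2, 102.3]
orientation: [3.141, -0.002, -0.003]
ft_force: [0.1, -1.0, 0.5]
width: 0.9
grasp_force: 0.0
```

Emit:
{"fn": "servo_tool", "kwargs": {
  "deltas": [
    [[0,0,0],[0,0,0]],
    [[0,0,0],[0,0,0]],
    [[0,0,0],[0,0,0]]
  ]
}}

```text
t: 3.55
ee_pos: [522.1, 87.8, 106.1]
orientation: [-3.141, 0.002, -0.003]
ft_force: [-0.1, 0.4, 0.2]
width: 0.3
grasp_force: 0.0
```

```bash
python3 - <<'E'
from h import *
delta([521,90,63])
p=get_image("wrist");cv2.imwrite("pics/w2.png",cv2.resize(p["frame"][60:300,110:410],(750,600)))
E
```

```text
t 3.55 pos [522.1  87.8 106.1] F [-0.1  0.4  0.2] shift [-1.1 -2.2 43.1] turn [-0.0002 -0.0017 -0.0012]
```

View pics/w2.png

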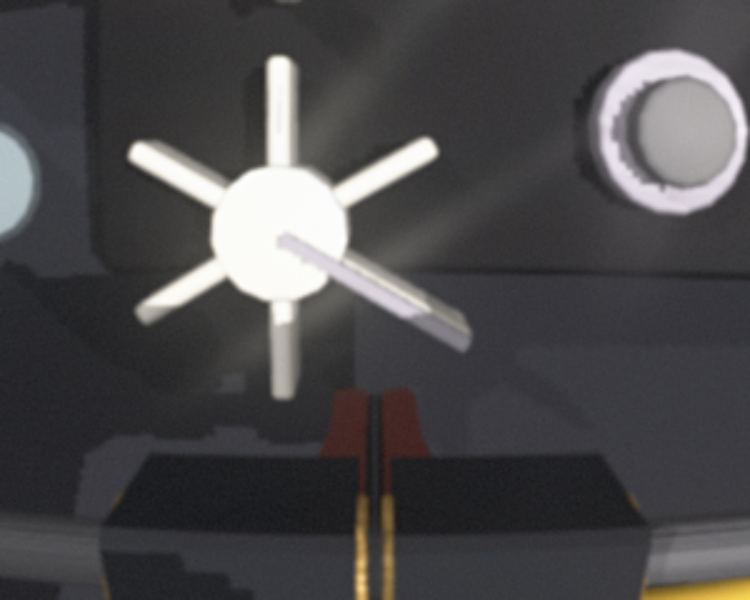

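The shut fingertips (335–420, 390) lie between the front arm (283,395) and the long arm (465,340), so I descend.

Emit:
{"fn": "servo_tool", "kwargs": {
  "deltas": [
    [[-1,-2,8],[0,0,0]],
    [[-1,-2,18],[0,0,0]],
    [[-1,-2,28],[0,0,0]],
    [[-1,-2,38],[0,0,0]],
    [[-1,-2,43],[0,0,0]]
  ]
}}

```text
t: 4.02
ee_pos: [519.2, 90.4, 60.1]
orientation: [3.141, 0.0, -0.003]
ft_force: [-0.7, -0.3, -0.5]
width: 0.7
grasp_force: 0.0
```

Emit:
{"fn": "servo_tool", "kwargs": {
  "deltas": [
    [[0,0,0],[0,0,0]],
    [[0,0,0],[0,0,0]]
  ]
}}

```text
t: 4.18
ee_pos: [519.7, 90.5, 61.0]
orientation: [3.141, 0.0, -0.002]
ft_force: [-0.2, -0.1, 0.6]
width: 0.1
grasp_force: 0.0
```

Emit:
{"fn": "servo_tool", "kwargs": {
  "deltas": [
    [[-1,-5,0],[0,0,0]],
    [[-2,-10,0],[0,0,0]],
    [[-2,-15,0],[0,0,0]],
    [[-2,-20,0],[0,0,0]],
    [[-2,-25,0],[0,0,0]]
  ]
}}

```text
t: 4.6
ee_pos: [518.4, 116.0, 62.0]
orientation: [3.142, 0.0, 0.001]
ft_force: [0.6, -2.0, 0.5]
width: 0.4
grasp_force: 0.8
```

Emit:
{"fn": "servo_tool", "kwargs": {
  "deltas": [
    [[1,-5,0],[0,0,0]],
    [[2,-10,0],[0,0,0]],
    [[4,-15,0],[0,0,0]],
    [[5,-20,0],[0,0,0]],
    [[5,-20,0],[0,0,0]]
  ]
}}

```text
t: 5.02
ee_pos: [523.5, 136.6, 61.8]
orientation: [-3.141, -0.001, -0.001]
ft_force: [-0.6, -0.0, -0.3]
width: 0.2
grasp_force: 0.0
```

Emit:
{"fn": "servo_tool", "kwargs": {
  "deltas": [
    [[0,0,0],[0,0,0]],
    [[0,0,0],[0,0,0]],
    [[0,0,0],[0,0,0]]
  ]
}}

```text
t: 5.27
ee_pos: [522.9, 135.3, 61.6]
orientation: [3.142, -0.0, -0.0]
ft_force: [-0.1, -0.0, -0.3]
width: 0.5
grasp_force: 0.0
```

```bash
python3 - <<'E'
from h import *
delta([521,90,63])
p=get_image("wrist");cv2.imwrite("pics/w3.png",cv2.resize(p["frame"][60:300,110:410],(750,600)))
E
```

```text
t 5.27 pos [522.9 135.3  61.6] F [-0.1 -0.  -0.3] shift [-1.9 45.3 -1.4] turn [ 0.0001  0.0002 -0.0002]
```

View pics/w3.png

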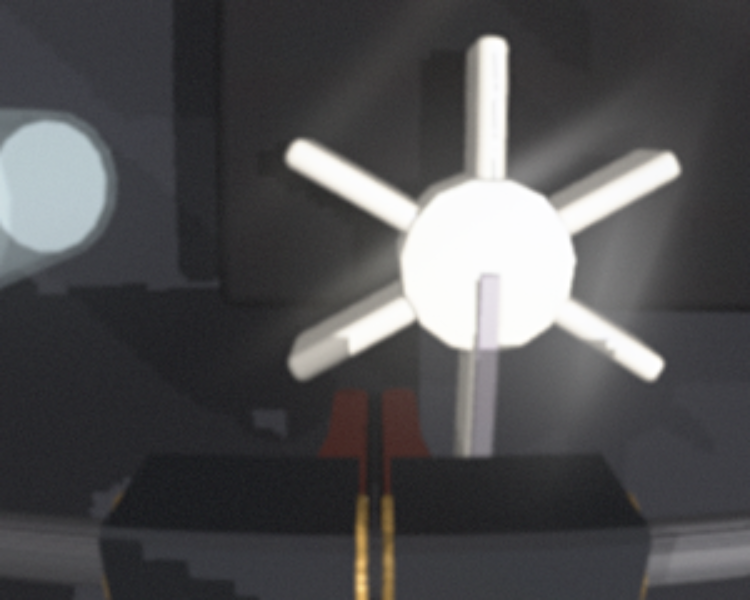

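The ridged long arm now points straight to the front (485,440): one click done, three left. Lift, return to the right gap, go down and repeat.

Emit:
{"fn": "servo_tool", "kwargs": {
  "deltas": [
    [[0,0,-14],[0,0,0]],
    [[0,0,-28],[0,0,0]],
    [[0,0,-42],[0,0,0]],
    [[-1,15,-44],[0,0,0]],
    [[-2,30,-44],[0,0,0]]
  ]
}}

```text
t: 5.73
ee_pos: [521.9, 105.6, 106.9]
orientation: [-3.141, -0.002, -0.004]
ft_force: [0.3, -0.4, -0.3]
width: 0.7
grasp_force: 0.0
```

Emit:
{"fn": "servo_tool", "kwargs": {
  "deltas": [
    [[0,15,0],[0,0,0]],
    [[0,16,0],[0,0,0]],
    [[0,16,14],[0,0,0]],
    [[0,16,28],[0,0,0]],
    [[0,16,44],[0,0,0]]
  ]
}}

```text
t: 6.15
ee_pos: [521.7, 89.7, 61.7]
orientation: [-3.141, 0.001, -0.002]
ft_force: [1.1, -0.2, -1.2]
width: 0.6
grasp_force: 0.0
```

Emit:
{"fn": "servo_tool", "kwargs": {
  "deltas": [
    [[0,0,0],[0,0,0]],
    [[-1,-5,0],[0,0,0]],
    [[-2,-10,0],[0,0,0]],
    [[-2,-15,0],[0,0,0]],
    [[-2,-20,0],[0,0,0]]
  ]
}}

```text
t: 6.57
ee_pos: [519.5, 110.1, 62.4]
orientation: [3.142, 0.001, 0.002]
ft_force: [0.4, -2.4, -1.5]
width: 0.4
grasp_force: 1.2
```

Emit:
{"fn": "servo_tool", "kwargs": {
  "deltas": [
    [[0,-5,0],[0,0,0]],
    [[1,-10,0],[0,0,0]],
    [[3,-15,0],[0,0,0]],
    [[4,-20,0],[0,0,0]],
    [[5,-25,0],[0,0,0]]
  ]
}}

```text
t: 6.98
ee_pos: [524.3, 135.2, 61.8]
orientation: [-3.141, -0.0, -0.0]
ft_force: [-0.6, 0.1, -0.9]
width: 0.7
grasp_force: 0.0
```

Emit:
{"fn": "servo_tool", "kwargs": {
  "deltas": [
    [[0,0,0],[0,0,0]],
    [[0,0,0],[0,0,0]],
    [[0,0,0],[0,0,0]]
  ]
}}

```text
t: 7.23
ee_pos: [523.9, 134.5, 61.5]
orientation: [3.142, 0.0, -0.001]
ft_force: [-0.0, -0.6, 0.6]
width: 0.2
grasp_force: 0.0
```

```bash
python3 - <<'E'
from h import *
delta([521,90,63])
p=get_image("wrist");cv2.imwrite("pics/w4.png",cv2.resize(p["frame"][60:300,110:410],(750,600)))
E
```

```text
t 7.23 pos [523.9 134.5  61.5] F [-0.  -0.6  0.6] shift [-2.9 44.5 -1.4] turn [0.0001 0.0004 0.0001]
```

View pics/w4.png

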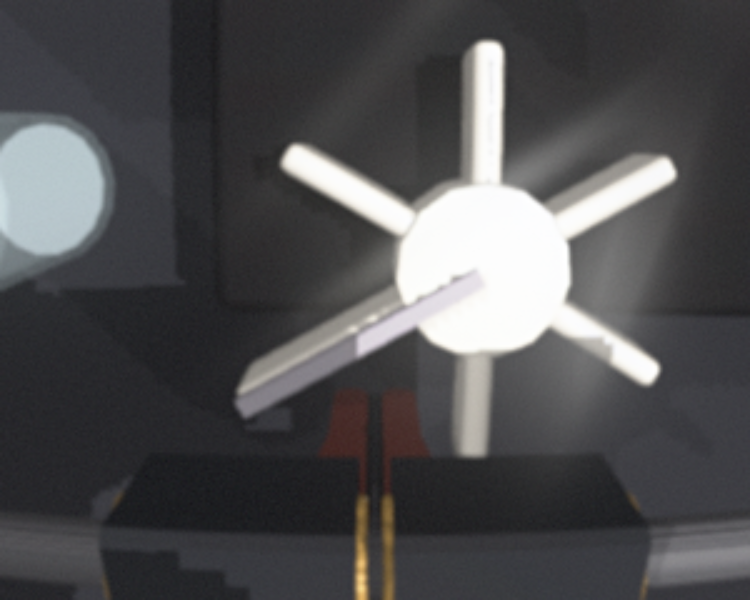

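The long arm is now at the front left (240,405): two clicks done, two left. Same cycle again.

Emit:
{"fn": "servo_tool", "kwargs": {
  "deltas": [
    [[0,0,-14],[0,0,0]],
    [[0,0,-28],[0,0,0]],
    [[0,0,-42],[0,0,0]],
    [[-1,15,-44],[0,0,0]],
    [[-2,30,-44],[0,0,0]]
  ]
}}

```text
t: 7.7
ee_pos: [522.8, 104.5, 106.9]
orientation: [-3.141, -0.001, -0.004]
ft_force: [0.5, -0.3, -0.1]
width: 0.3
grasp_force: 0.0
```

Emit:
{"fn": "servo_tool", "kwargs": {
  "deltas": [
    [[0,15,0],[0,0,0]],
    [[0,16,0],[0,0,0]],
    [[0,16,14],[0,0,0]],
    [[0,16,28],[0,0,0]],
    [[0,16,44],[0,0,0]]
  ]
}}

```text
t: 8.12
ee_pos: [522.6, 88.6, 61.7]
orientation: [-3.141, 0.001, -0.002]
ft_force: [0.2, -0.4, 0.6]
width: 0.2
grasp_force: 0.0
```

Emit:
{"fn": "servo_tool", "kwargs": {
  "deltas": [
    [[0,0,0],[0,0,0]],
    [[-1,-5,0],[0,0,0]],
    [[-2,-10,0],[0,0,0]],
    [[-2,-15,0],[0,0,0]],
    [[-2,-20,0],[0,0,0]]
  ]
}}

```text
t: 8.53
ee_pos: [520.5, 109.1, 62.4]
orientation: [3.142, 0.001, 0.002]
ft_force: [1.3, -2.9, -1.3]
width: 0.6
grasp_force: 1.2
```

Emit:
{"fn": "servo_tool", "kwargs": {
  "deltas": [
    [[0,-5,0],[0,0,0]],
    [[1,-10,0],[0,0,0]],
    [[3,-15,0],[0,0,0]],
    [[4,-20,0],[0,0,0]],
    [[4,-26,0],[0,0,0]]
  ]
}}

```text
t: 8.95
ee_pos: [524.4, 135.2, 61.8]
orientation: [-3.141, 0.0, -0.001]
ft_force: [0.6, 0.1, -0.0]
width: 1.0
grasp_force: 0.0
```

Emit:
{"fn": "servo_tool", "kwargs": {
  "deltas": [
    [[0,0,0],[0,0,0]],
    [[0,0,0],[0,0,0]],
    [[0,0,0],[0,0,0]]
  ]
}}

```text
t: 9.2
ee_pos: [523.9, 134.5, 61.6]
orientation: [3.142, 0.0, -0.0]
ft_force: [-0.1, 0.8, 0.4]
width: 0.5
grasp_force: 0.0
```

```bash
python3 - <<'E'
from h import *
delta([521,90,63])
p=get_image("wrist");cv2.imwrite("pics/w5.png",cv2.resize(p["frame"][60:300,110:410],(750,600)))
E
```

```text
t 9.2 pos [523.9 134.5  61.6] F [-0.1  0.8  0.4] shift [-2.9 44.5 -1.4] turn [0.0001 0.0003 0.0002]
```

View pics/w5.png

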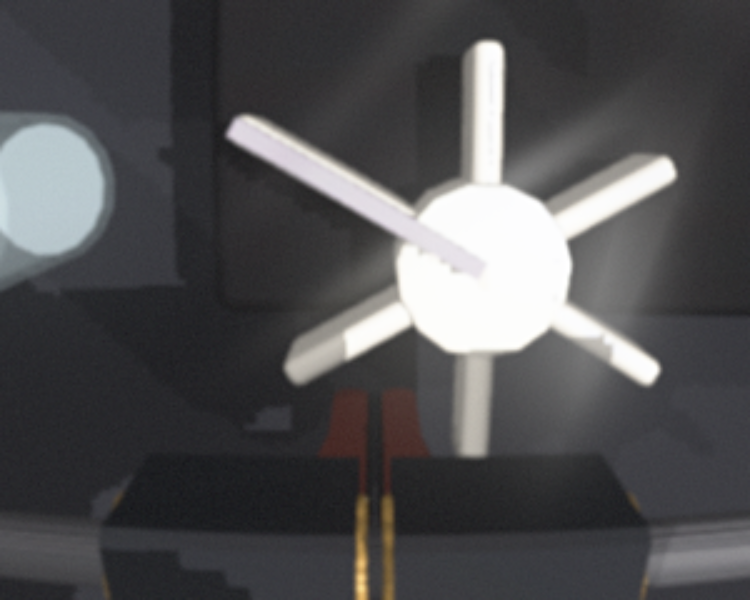

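The long arm is at the rear left (235,125), so one click is left. Same stroke, then lift.

Emit:
{"fn": "servo_tool", "kwargs": {
  "deltas": [
    [[0,0,-14],[0,0,0]],
    [[0,0,-28],[0,0,0]],
    [[0,0,-42],[0,0,0]],
    [[-1,15,-44],[0,0,0]],
    [[-2,30,-44],[0,0,0]]
  ]
}}

```text
t: 9.67
ee_pos: [522.9, 104.5, 106.9]
orientation: [-3.141, -0.002, -0.004]
ft_force: [-0.2, -0.7, -0.7]
width: 0.8
grasp_force: 0.0
```

Emit:
{"fn": "servo_tool", "kwargs": {
  "deltas": [
    [[0,15,0],[0,0,0]],
    [[0,16,0],[0,0,0]],
    [[0,16,14],[0,0,0]],
    [[0,16,28],[0,0,0]],
    [[0,16,44],[0,0,0]]
  ]
}}

```text
t: 10.08
ee_pos: [522.7, 88.7, 61.7]
orientation: [-3.141, 0.001, -0.002]
ft_force: [-0.7, -0.2, 0.3]
width: 0.3
grasp_force: 0.0
```

Emit:
{"fn": "servo_tool", "kwargs": {
  "deltas": [
    [[0,0,0],[0,0,0]],
    [[-1,-5,0],[0,0,0]],
    [[-2,-10,0],[0,0,0]],
    [[-2,-15,0],[0,0,0]],
    [[-2,-20,0],[0,0,0]]
  ]
}}

```text
t: 10.5
ee_pos: [520.5, 109.1, 62.4]
orientation: [3.142, 0.001, 0.002]
ft_force: [1.4, -4.0, -0.8]
width: 0.5
grasp_force: 1.2
```

Emit:
{"fn": "servo_tool", "kwargs": {
  "deltas": [
    [[0,-5,0],[0,0,0]],
    [[1,-10,0],[0,0,0]],
    [[3,-15,0],[0,0,0]],
    [[4,-20,0],[0,0,0]],
    [[4,-25,0],[0,0,0]]
  ]
}}

```text
t: 10.92
ee_pos: [524.5, 134.3, 61.8]
orientation: [-3.141, 0.0, -0.001]
ft_force: [-0.7, -0.7, 0.2]
width: 0.3
grasp_force: 0.0
```

Emit:
{"fn": "servo_tool", "kwargs": {
  "deltas": [
    [[0,0,0],[0,0,0]],
    [[0,0,-14],[0,0,0]],
    [[0,0,-28],[0,0,0]],
    [[0,0,-42],[0,0,0]],
    [[0,0,-58],[0,0,0]]
  ]
}}

```text
t: 11.33
ee_pos: [523.5, 133.4, 119.8]
orientation: [3.141, 0.0, -0.002]
ft_force: [-0.3, -0.3, 0.6]
width: 0.3
grasp_force: 0.0
```

Emit:
{"fn": "servo_tool", "kwargs": {
  "deltas": [
    [[0,30,0],[0,0,0]],
    [[0,60,0],[0,0,0]],
    [[10,90,0],[0,0,0]],
    [[20,110,0],[0,0,0]],
    [[30,125,0],[0,0,0]]
  ]
}}

```text
t: 11.75
ee_pos: [554.1, 6.6, 119.8]
orientation: [3.141, -0.002, -0.0]
ft_force: [-0.2, -0.5, 0.1]
width: 0.4
grasp_force: 0.0
```

Emit:
{"fn": "servo_tool", "kwargs": {
  "deltas": [
    [[0,0,0],[0,0,0]],
    [[0,0,0],[0,0,0]],
    [[0,0,0],[0,0,0]]
  ]
}}

```text
t: 12.0
ee_pos: [553.3, 8.9, 119.4]
orientation: [-3.141, 0.0, 0.002]
ft_force: [-0.1, 0.5, 0.7]
width: 0.3
grasp_force: 0.0
```

```bash
python3 - <<'E'
from h import *
delta([593,3,95])
p=get_image("wrist");cv2.imwrite("pics/w6.png",cv2.resize(p["frame"][30:270,110:410],(750,600)))
E
```

```text
t 12.0 pos [553.3   8.9 119.4] F [-0.1  0.5  0.7] shift [39.7  5.9 24.3] turn [-0.0002  0.0011 -0.0002]
```

View pics/w6.png

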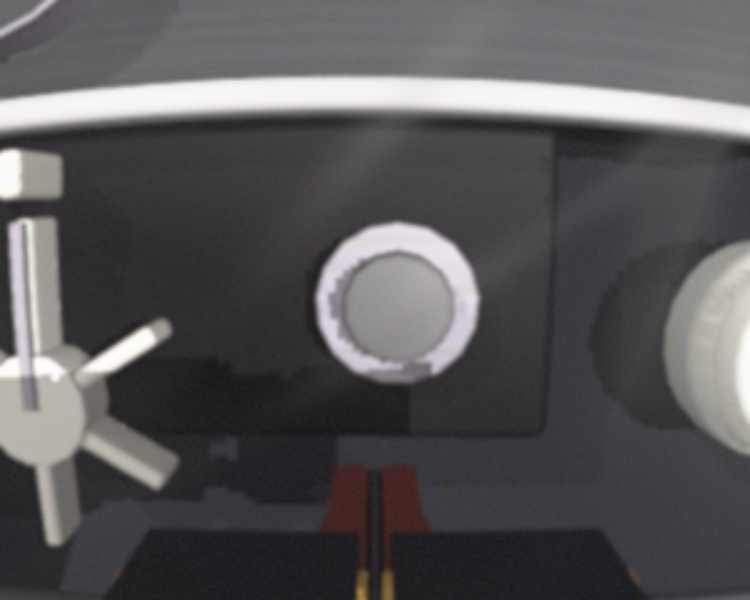

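The long arm points at the post (the ridge at (20,300) runs toward (30,175)). The button centre is at (398,305). I move above it and press gradually.

Emit:
{"fn": "servo_tool", "kwargs": {
  "deltas": [
    [[20,3,0],[0,0,0]],
    [[40,6,10],[0,0,0]],
    [[40,6,20],[0,0,0]],
    [[40,6,30],[0,0,0]],
    [[40,6,30],[0,0,0]]
  ]
}}

```text
t: 12.47
ee_pos: [591.1, 3.3, 87.1]
orientation: [-3.141, -0.002, 0.008]
ft_force: [-0.8, -0.9, -1.1]
width: 0.2
grasp_force: 0.0
```

Emit:
{"fn": "servo_tool", "kwargs": {
  "deltas": [
    [[0,0,4],[0,0,0]],
    [[0,0,8],[0,0,0]],
    [[0,0,12],[0,0,0]],
    [[0,0,15],[0,0,0]],
    [[0,0,17],[0,0,0]]
  ]
}}

```text
t: 12.88
ee_pos: [593.7, 2.7, 72.6]
orientation: [-3.141, 0.0, 0.001]
ft_force: [-2.2, 0.8, 4.3]
width: 0.4
grasp_force: 2.0
```

Emit:
{"fn": "servo_tool", "kwargs": {
  "deltas": [
    [[0,0,0.5],[0,0,0]],
    [[0,0,1],[0,0,0]],
    [[0,0,1.5],[0,0,0]]
  ]
}}

```text
t: 13.13
ee_pos: [593.8, 2.6, 71.4]
orientation: [-3.141, 0.0, 0.001]
ft_force: [-2.8, 1.7, 5.3]
width: 0.7
grasp_force: 2.8
```

Push a little further, until the force rises at the stop.

Emit:
{"fn": "servo_tool", "kwargs": {
  "deltas": [
    [[0,0,0.7],[0,0,0]],
    [[0,0,1.4],[0,0,0]],
    [[0,0,1.4],[0,0,0]],
    [[0,0,1.4],[0,0,0]]
  ]
}}

```text
t: 13.47
ee_pos: [593.8, 2.7, 71.1]
orientation: [-3.141, 0.0, 0.001]
ft_force: [-6.9, 2.0, 15.6]
width: 0.8
grasp_force: 8.0
```

Bottomed out at 71.1 mm, 6 mm of travel. Release and withdraw.

Emit:
{"fn": "servo_tool", "kwargs": {
  "deltas": [
    [[0,0,-5],[0,0,0]],
    [[0,0,-15],[0,0,0]],
    [[0,0,-35],[0,0,0]],
    [[0,0,-60],[0,0,0]],
    [[0,0,-90],[0,0,0]]
  ]
}}

```text
t: 13.88
ee_pos: [593.4, 2.2, 159.9]
orientation: [3.141, -0.0, -0.003]
ft_force: [-0.1, 0.3, -0.7]
width: 0.3
grasp_force: 0.0
```

Emit:
{"fn": "servo_tool", "kwargs": {
  "deltas": [
    [[-30,0,-20],[0,0,0]],
    [[-60,0,-40],[0,0,0]],
    [[-80,0,-60],[0,0,0]],
    [[-80,0,-60],[0,0,0]],
    [[-80,0,-60],[0,0,0]]
  ]
}}

```text
t: 14.3
ee_pos: [514.8, 2.3, 221.5]
orientation: [3.141, -0.0, 0.007]
ft_force: [0.3, -0.8, 0.3]
width: 0.3
grasp_force: 0.0
```

```bash
python3 - <<'E'
from h import *
delta([500,0,200])
p=get_image("wrist");cv2.imwrite("pics/w7.png",cv2.resize(p["frame"][20:180,130:370],(750,500)))
E
```

```text
t 14.3 pos [514.8   2.3 221.5] F [ 0.3 -0.8  0.3] shift [-14.9   2.3  21.4] turn [ 0.0003 -0.0042 -0.0001]
```

View pics/w7.png

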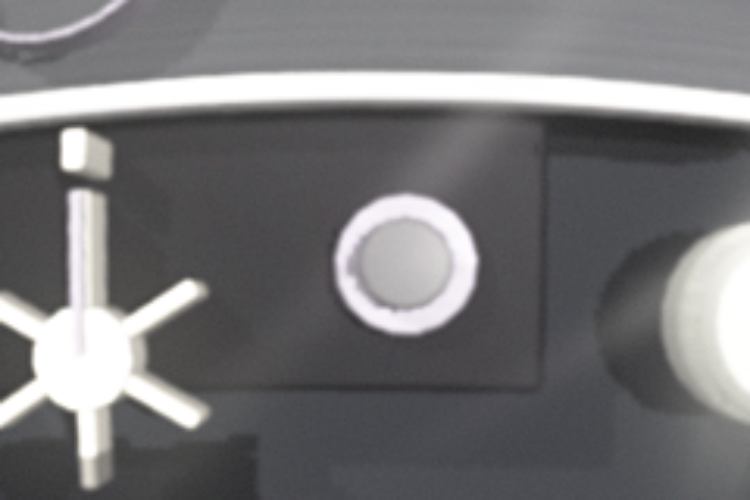

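The long arm still points at the post (75,190 toward 75,150), the button is up at (405,262) and the hand is clear.

```bash
python3 -c "
from h import *
print(close_job())"
```

```text
the job is handed in; nothing more can be done
None
```

I clicked the wheel clockwise four times so its long arm points at the index post, pressed the start button to its stop and let it come back up, then handed the job in with the hand clear; the hand-in gave no verdict.

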